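Tuck a flashing strip under the lapped shingle of a roof sample board

ROBOT

A 7-joint arm with a two-finger parallel gripper is mounted at the origin on a cart in front of the work surface, level with it; the furniture and walls round the work are solid. World frame = base frame: x ahead of the robot, y to its left, z up, the work surface at z = 0. Lengths are in m, angles in rad, forces in N, time in s.
With the tool pointing down it reaches from about 0.425 to 0.875 m from the base axis. Payload 4.7 kg.
Tool frame: the origin (TCP) lies between the finger pads; the fingertips stand 14 mm ahead of it and the grasp point (between the pads) lies 5 mm behind it; z points along the fingers, y is the line along which they close (so a half turn about z gives the same grasp; the last joint's range is limited). The gripper opens to 87 mm and grips with 3 to 60 N. Pads are 19 mm wide; open, the fingers measure 117 mm over their backs; the gripper's body (75 mm by 190 mm) begins 51 mm behind the grasp point.
Start: joints at [-1.226, 0.321, -0.07, 1.45, 0.023, 1.371, -0.057], TCP at [0.211, 0.615, 0.237] pointing down, gripper open.
Joint ranges: [-2.86, 2.86], [-0.3, 2.09], [-1.38, 1.24], [0.06, 2.45], [-1.56, 4.7], [0.09, 2.05], [-2.69, 2.69]. Speed limits (rad/s): [2.57, 2.57, 3.14, 3.14, 3.14, 3.14, 3.14].

INTERFACE

Orientations are given as a rotation vector (axis times angle).
In Python, from bench import ctrl gives the robot as it stands.
- The arm moves only by the tool step_arm, never from a script. Its argument "commands" is a list of rows, each an object with "travel": the shift along the tool's x, y, z in m, a list of three; "turn": the turn, a rotation vector about the tool's x, y, z in degrees, a list of three. A call has 1 to 5 rows; each row is the pose to reach, as a shift and turn from the pose commanded when the call began, along the tool's axes at that moment; what a row does not reach only later rows make up. A row lasts 1/10 s, in which the tool goes at most 50 mm and 8.59 degrees, less where a joint would pass 70% of its speed; a pose out of reach is approached as far as the arm can. A call with a gripper value outside its range is refused whole. "gripper" is the opening, from 0 (shut) to 1 (fully open), set as the call begins (left out, the last holds). The fingers move at their own pace and stop on an object; "force" is the grip in N (left out, the last holds). Time passes only in rows, so rows that repeat a pose let the fingers close. It gives the time, the measured TCP pose, the force, the opening and the grip force at its end, in the units of the state.
- ctrl.get_state(): the state, without advancing time (a new reading comes with each control period).
- ctrl.get_image(name): name is "scene" or "top" or "wrist"; returns the picture (384x512x3 uint8, red, green, blue); there is no depth.
- ctrl.camera_model(name): a dict with "fx", "fy", "cx", "cy" (pixels), "R" (3x3) and "t" (3): a world point X has camera coordinates R X + t; the wrist camera has in their place "T_tool_cam" (4x4, takes a point from camera to tool coordinates, whose origin is the TCP and whose axes are the flange's). Camera axes: x right, y down, z forward; pixel columns grow to the right and rows downward; lengths in m; the calibration is good to about 2 mm. A picture is of the moment at which its call begins: read the wrist's pose just before it. camera_model takes no time and is no camera call.
- ctrl.close_job(): hands the job in; it is judged then, once.
The state is a dict: "time": time; "joint_positions": joint angles; "qd": joint speeds; "joint_torque": joint torques, N m; "position": TCP position; "tool_rot": TCP orientation; "ft_force": force on the tool from outside, world axes, zero at the start; "torque": the same for the moment, N m; "grip_width": opening from 0.0 (shut) to 1.0 (fully open); "grip_force": force on a finger pad.
Only numpy, scipy, OpenCV 4.12 (cv2) and the standard library are available. Lean on these libraries where they do the work, as an engineer would, in place of code of your own. Each camera call takes 0.05 s, during which the arm holds its last target. There are 200 camera calls.

TASK

On the roof sample board, first swing the steel keeper lever out from in front of the shingle by its red knob and park it along the green stripe. Then take the aluminium flashing by its folded top hem and slide its front edge under the lapped shingle, square and in the middle, until the red line on the flange is at the shingle's edge, without lifting the shingle. Finish still gripping the flashing and pressing it flat down on the board with about 10 N; leave the hammer and the tape measure where they lie.

Things in the scene. Friction and masses are not known exactly. Their poses are not given: they have to be found in the camera images.
- roof_board: fixed flat roof sample board, plywood under grey shingles, lying on the bench. Origin on the bench under the middle of the lapped shingle's free edge; x runs level in under the shingle (away from the robot), y along that edge (to the left), z up. Spans x -125 to 105, y -115 to 165 mm; its flat upper face (lower course) is at z = 22 mm.
- lap_mouth (a point): middle of the mouth of the lap: on the board's flat upper face (22 mm above the bench), straight below the free edge of the lapped shingle; same axes as the board. The slot between this face and the shingle is 12 mm high, 172 mm wide (y -86 to 86) and open 85 mm deep (x 0 to 85).
- shingle (a joint): lift of the lapped shingle (dark slate, three tabs, 85 x 190 x 6 mm), hinged along its far edge, its free edge facing the robot: 0 lying down as it should stay, grows as the free edge lifts (0.01 rad is 0.85 mm). It is light: under 1 N lifts it. It always starts at 0.
- shingle_lip (a point): middle of the shingle's free edge, on its top face: 18 mm above the board's upper face.
- keeper (a joint): angle of the keeper, a level steel lever 107 mm long just over the board on a vertical pivot, with an upright red knob: 0 pointing along the board's -y across the front of the shingle, growing clockwise seen from above (towards the robot, then left) to 2.5 rad; 1.8 on the green stripe. Starts at 0 to 0.45, stays where left; about 1 N at the knob moves it.
- keeper_pivot (a point): the keeper's pivot axis, at the height of the board's upper face; at board x = -25, y = 125 mm.
- keeper_knob (a point): middle of the top of the keeper's red knob, 85 mm from the pivot axis, 46 mm above the board's upper face (68 mm above the bench). The knob is upright, 20 mm thick, its lower end 14 mm above that face.
- flashing: loose aluminium angle strip, 120 mm long (its y), 140 g, standing on its flange. Origin on the underside below its upright leg, mid-length; x to the front edge, z up. Flange 4 mm thick, x -15 to 62 mm, a red line across it at x = 18 (44 mm from the front edge). The leg (4 mm thick, at x = 0) ends in a hem 10 mm thick, z 46 to 70 mm, with a red mark at its middle.
- flashing_front (a point): middle of the flashing's front (tuck) edge, on its underside, 62 mm ahead of the leg; the flashing's axes.
- flashing_hem (a point): middle of the hem, where it is to be gripped across its 10 mm thickness (along the flashing's x); 58 mm above the underside.
- hammer: loose hammer, wooden handle and steel head, 77 x 288 x 26 mm, lying to the left; bystander, leave it.
- tape_measure: loose yellow tape measure, 37 x 78 x 62 mm, standing behind on the right; bystander, leave it.

How it is judged:
By the outcome, as a careful person would: the job done as asked, in the order asked, and still so for the second after the job is handed in, while the arm keeps its last pose, push and grip.
It also fails if it takes over 54 s, if anything falls off the work surface, if the arm or the gripper's body presses on something with over 40 N, if the wrist force passes 120 N, or if a joint passes its speed limit or range.

## Working session

There is one attempt and no reset: what is moved stays moved. The work goes in short steps, Python scripts to look and compute and a tool call to move; the robot and the scene stay as the last step left them, time stands still between calls to the robot, and variables do not carry over. Pictures are saved under pics/ and viewed, at most 10 in all, crops included, and the job is handed in when it is done.

Besides the shell and the picture viewer there is one more tool, called after "Call:" as a command line: name --argument value ..., lists and objects as JSON in quotes. step_arm: Moves the arm, as the interface text tells. Its arguments: {"type":"object","properties":{"commands":{"type":"array"},"gripper":{"type":"number"},"force":{"type":"number"}},"required":["commands"]}

```bash
mkdir -p pics; ls
cat > h.py <<'E'
import numpy as np, cv2
from scipy.spatial.transform import Rotation as Ro
from bench import ctrl
def cam(name):
    m=ctrl.camera_model(name); K=np.array([[m['fx'],0,m['cx']],[0,m['fy'],m['cy']],[0,0,1]])
    if 'R' in m: R=np.array(m['R']);t=np.array(m['t'])
    else:
        s=ctrl.get_state();T=np.eye(4);T[:3,:3]=Ro.from_rotvec(s['tool_rot']).as_matrix();T[:3,3]=s['position']
        E=np.linalg.inv(T@np.array(m['T_tool_cam']));R=E[:3,:3];t=E[:3,3]
    return K,R,t
def shot(name,f=None):
    c=cam(name); im=ctrl.get_image(name)[:,:,::-1].copy()
    if f: cv2.imwrite('pics/'+f,im)
    return im,c
def plane(c,uv,z):
    K,R,t=c; d=R.T@np.linalg.inv(K)@np.array([uv[0],uv[1],1.]); o=-R.T@t
    return o+d*(z-o[2])/d[2]
def proj(c,X):
    K,R,t=c; p=K@(R@np.asarray(X)+t); return p[:2]/p[2]
def tri(cs,uvs):
    A=[];b=[]
    for c,uv in zip(cs,uvs):
        K,R,t=c; d=R.T@np.linalg.inv(K)@np.array([uv[0],uv[1],1.]);d/=np.linalg.norm(d);P=np.eye(3)-np.outer(d,d)
        A.append(P);b.append(P@(-R.T@t))
    return np.linalg.lstsq(np.vstack(A),np.hstack(b),rcond=None)[0]
def blobs(im,lo,hi,amin=15):
    h=cv2.cvtColor(im,cv2.COLOR_BGR2HSV);lo=np.array(lo);hi=np.array(hi)
    if lo[0]>hi[0]: m=cv2.inRange(h,lo,np.array([180,*hi[1:]]))|cv2.inRange(h,np.array([0,*lo[1:]]),hi)
    else: m=cv2.inRange(h,lo,hi)
    n,l,s,ce=cv2.connectedComponentsWithStats(m)
    return m,[(s[i].tolist(),ce[i].round(1).tolist()) for i in range(1,n) if s[i][4]>=amin]
E
python3 - <<'E'
from h import *
a,_=shot('scene','s0.png');b,c=shot('top','t0.png')
for n,i in(('s',a),('t',b)):
    for q in (blobs(i,[172,120,80],[8,255,255])[1],blobs(i,[40,80,50],[85,255,255])[1]): print(n,q)
s=ctrl.get_state();print(s)
print(Ro.from_rotvec(s['tool_rot']).as_matrix().round(3))
for n in('scene','top'):
    K,R,t=cam(n);print(n,K[0,0],(-R.T@t).round(3))
print(ctrl.camera_model('wrist'))
cv2.imwrite('pics/st.png',cv2.resize(np.vstack([a,b]),None,fx=.78,fy=.78))
E
```

```text
pics
s [([264, 192, 7, 13, 75], [266.8, 197.8]), ([471, 201, 41, 121, 3107], [497.2, 259.1]), ([210, 263, 13, 18, 173], [216.5, 271.6])]
s [([277, 113, 10, 9, 71], [282.0, 117.2]), ([243, 218, 21, 20, 183], [253.2, 227.2]), ([216, 246, 6, 16, 59], [218.2, 252.5])]
t [([189, 125, 8, 10, 35], [192.3, 131.1]), ([0, 148, 3, 6, 16], [0.9, 150.3]), ([7, 159, 9, 5, 33], [11.6, 161.1]), ([257, 201, 5, 5, 21], [259.0, 203.4]), ([152, 284, 12, 3, 16], [157.8, 285.1])]
t [([240, 128, 13, 18, 169], [246.3, 136.3]), ([404, 190, 12, 11, 69], [408.9, 193.6]), ([172, 195, 20, 9, 23], [181.2, 198.9]), ([222, 195, 21, 18, 128], [231.9, 203.3]), ([0, 247, 12, 4, 43], [5.4, 248.5])]
{'time': 0.1, 'joint_positions': array([-1.22589382,  0.32171313, -0.07010243,  1.45156922,  0.02261222,
        1.37081031, -0.05686818]), 'qd': array([ 0.00036085, -0.00318185,  0.00040282, -0.00371836, -0.00095119,
        0.00099827, -0.00049821]), 'joint_torque': array([-2.06326563e-04, -4.92567480e+01, -4.05678246e-01, -3.13400495e+01,
       -6.40712189e-02,  3.94926360e-02,  7.39153302e-05]), 'position': array([0.211
[... 186 characters left out ...]
708, 0.01258429, 0.00191659]), 'grip_force': 0.0, 'grip_width': 0.9976419824566778}
[[-0.946  0.325 -0.   ]
 [ 0.325  0.946 -0.002]
 [-0.    -0.002 -1.   ]]
scene 481.2977527323035 [0.954 1.169 0.887]
top 357.8544855483495 [0.108 0.277 1.231]
{'fx': 309.2683914372005, 'fy': 309.2683914372005, 'cx': 254.70712100792642, 'cy': 191.2381778461121, 'T_tool_cam': array([[ 4.10540825e-04, -9.61185878e-01, -2.75901321e-01,
         7.47807146e-02],
       [ 9.99999899e-01,  4.45187711e-04, -6.29477158e-05,
         1.77398757e-03],
       [ 1.83332333e-04, -2.75901267e-01,  9.61185964e-01,
        -1.47687489e-01],
       [ 0.00000000e+00,  0.00000000e+00,  0.00000000e+00,
         1.00000000e+00]])}
```

View pics/s0.png

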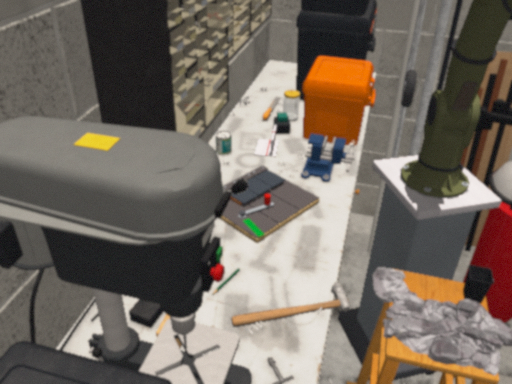

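View pics/t0.png

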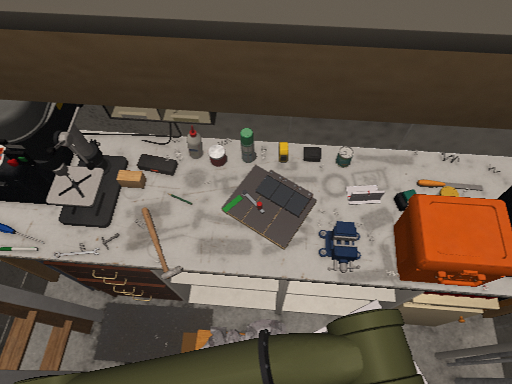

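Run:
```python
from h import *
a=cv2.imread('pics/s0.png');b=cv2.imread('pics/t0.png')
cs,ct=cam('scene'),cam('top')
k=tri([cs,ct],[(266.8,196.5),(259,203.4)]);print('knob',k)
print('tcp in top',proj(ct,[.211,.615,.237]),'scene',proj(cs,[.211,.615,.237]),'base',proj(ct,[0,0,0]))
for n,p in dict(L=(222,207),T=(252,166),R=(317,202),B=(285,247),green=(232,203)).items(): print(n,plane(ct,p,.022).round(3))
print('flash',plane(ct,(366,195),.0).round(3),tri([cs,ct],[(268,147),(366,195)]))
z=cv2.resize(b[155:255,215:395],None,fx=4.4,fy=4.4,interpolation=cv2.INTER_CUBIC)
cv2.imwrite('pics/tz.png',z)
w,c=shot('wrist','w0.png')
```

```text
knob [0.61006014 0.05645169 0.05940045]
tcp in top [119.59371848 397.56949303] scene [535.09254118 255.78988787] base [359.93861509 366.23505308]
L [0.673 0.179 0.022]
T [0.786 0.004 0.022]
R [ 0.539 -0.149  0.022]
B [0.435 0.038 0.022]
green [0.672 0.139 0.022]
flash [ 0.492 -0.34  -0.   ] [ 0.49178745 -0.34182322 -0.0068051 ]
```

View pics/tz.png

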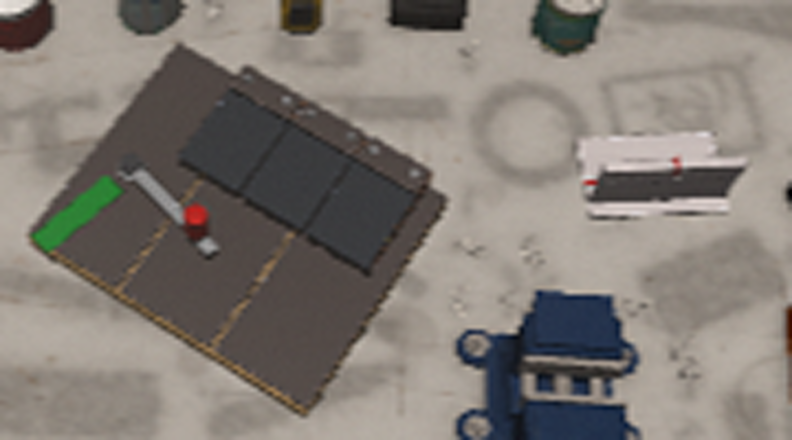

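Call:
step_arm --commands '[{"travel": [-0.036,-0.029,-0.004],"turn": [0,0,0]},{"travel": [-0.072,-0.058,-0.008],"turn": [0,0,0]},{"travel": [-0.108,-0.087,-0.013],"turn": [0,0,0]},{"travel": [-0.144,-0.116,-0.017],"turn": [0,0,0]},{"travel": [-0.18,-0.145,-0.021],"turn": [0,0,0]}]'

```text
time: 0.65
position: [0.335, 0.4173, 0.2576]
tool_rot: [-0.517, -3.099, 0.0]
ft_force: [0.5, 0.1, 0.6]
grip_width: 0.999
grip_force: 0.0
```

Call:
step_arm --commands '[{"travel": [-0.036,-0.029,-0.004],"turn": [0,0,0]},{"travel": [-0.072,-0.058,-0.008],"turn": [0,0,0]},{"travel": [-0.108,-0.087,-0.013],"turn": [0,0,0]},{"travel": [-0.144,-0.116,-0.017],"turn": [0,0,0]},{"travel": [-0.18,-0.145,-0.021],"turn": [0,0,0]}]'

```text
time: 1.15
position: [0.458, 0.2217, 0.2787]
tool_rot: [0.517, 3.099, 0.001]
ft_force: [-0.1, 0.4, 0.1]
grip_width: 1.002
grip_force: 0.0
```

Call:
step_arm --commands '[{"travel": [-0.036,-0.029,-0.004],"turn": [0,0,0]},{"travel": [-0.072,-0.058,-0.008],"turn": [0,0,0]},{"travel": [-0.108,-0.087,-0.013],"turn": [0,0,0]},{"travel": [-0.144,-0.116,-0.017],"turn": [0,0,0]},{"travel": [-0.18,-0.145,-0.021],"turn": [0,0,0]}]'

```text
time: 1.65
position: [0.5812, 0.0264, 0.2997]
tool_rot: [0.517, 3.099, 0.001]
ft_force: [0.4, 0.9, -0.6]
grip_width: 1.0
grip_force: 0.0
```

Run:
```python
from h import *
ctrl.get_image('top')
w,c=shot('wrist','w1.png');import pickle;pickle.dump(c,open('w1.pkl','wb'))
s=ctrl.get_state();print(s['time'],s['position'],s['joint_positions'].round(2))
print(blobs(w,[172,120,80],[8,255,255])[1],blobs(w,[40,80,50],[85,255,255])[1])
cv2.imwrite('pics/w1z.png',cv2.resize(w,(800,600),interpolation=cv2.INTER_CUBIC))
```

```text
1.75 [0.58259062 0.01961575 0.29981131] [-0.51  0.16  0.49  1.54 -0.07  1.46  1.21]
[([286, 163, 15, 15, 167], [293.1, 169.9]), ([33, 175, 26, 3, 33], [44.8, 176.5])] [([329, 163, 59, 46, 956], [358.0, 185.7]), ([456, 198, 47, 30, 179], [478.4, 212.5])]
```

View pics/w1z.png

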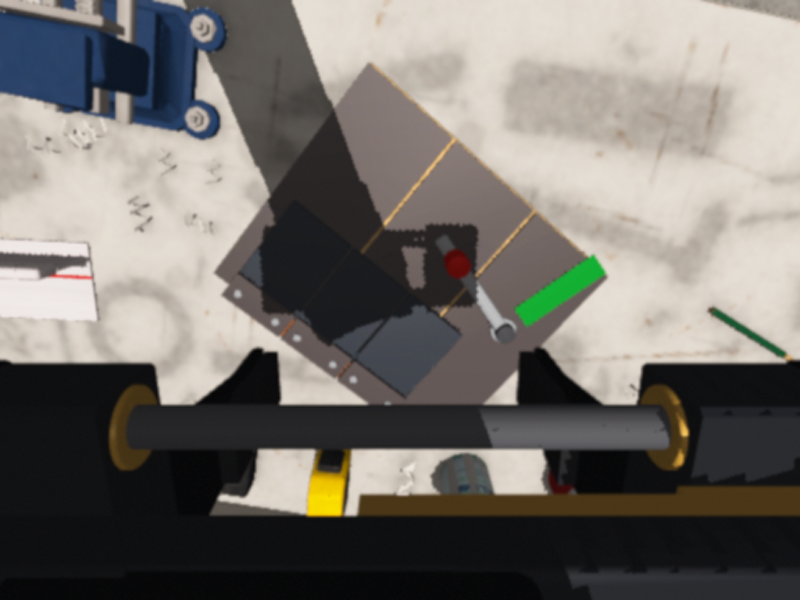

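```bash
cat > fit.py <<'E'
from h import *
import pickle
from scipy.optimize import least_squares
def T2(p,q): 
    c,s=np.cos(p[2]),np.sin(p[2]); return np.array([p[0]+c*q[0]-s*q[1],p[1]+s*q[0]+c*q[1],q[2]])
def fit(c,obs,p0):
    f=lambda p:np.hstack([proj(c,T2(p,m))-uv for m,uv in obs]); r=least_squares(f,p0,loss='soft_l1'); return r.x,r.fun.reshape(-1,2)
E
python3 - <<'E'
from fit import *
c=pickle.load(open('w1.pkl','rb'));k=1/1.5625
w=cv2.imread('pics/w1.png');g=cv2.cvtColor(w,cv2.COLOR_BGR2GRAY)
mod=[(-.125,-.115,.022),(-.125,.165,.022),(.105,-.115,.022),(0,-.095,.040),(0,.095,.040),(-.025,.125,.034)]
px=np.array([(371,64),(606,275),(218,278-3),(292,201),(462,332),(503,330)])*k
P,r=fit(c,list(zip(mod,px)),[.595,-.012,-1.03]);print(P,np.degrees(P[2]));print(r.round(1))
kn=plane(c,np.array((455,259))*k,.068);piv=T2(P,(-.025,.125,.022));d=kn-piv
print('knob',kn,'piv',piv,'len',np.hypot(*d[:2]),'theta',P[2]-np.pi/2-np.arctan2(d[1],d[0]))
a=1.8;th=P[2]-np.pi/2-a;print('target knob',piv[:2]+.085*np.array([np.cos(th),np.sin(th)]))
gr=plane(c,(358,185.7),.022)-piv;print('green dist',np.hypot(*gr[:2]),'ang',(P[2]-np.pi/2-np.arctan2(gr[1],gr[0]))%6.283)
E
```

```text
[ 0.59724192 -0.00320272 -1.02833336] -58.919161481988
[[-2.2 -3. ]
 [ 3.   0.4]
 [-5.1  0. ]
 [-0.3 -0.7]
 [ 0.7  2.9]
 [ 1.4  2.6]]
knob [0.60203593 0.05939457 0.068     ] piv [0.69139072 0.08273915 0.022     ] len 0.09235392406562332 theta 0.2869177315633804
target knob [0.66519703 0.16360256]
green dist 0.06246229187761405 ang 1.7961359566031563
```

Run:
```python
from fit import *
w,c=shot('wrist','w2.png');pickle.dump(c,open('w2.pkl','wb'))
s=ctrl.get_state();print(s['position'],s['tool_rot'])
k=1/1.5625
mod=[(-.125,-.115,.022),(-.125,.165,.022),(.105,-.115,.022),(0,-.095,.040),(0,.095,.040),(.085,-.095,.040)]
g=cv2.cvtColor(w,cv2.COLOR_BGR2GRAY)
px=np.array([(371,64),(606,275),(218,278-3),(292,201),(462,332),(240,273)])*k
print(blobs(w,[172,120,60],[8,255,255])[1],blobs(w,[40,80,50],[85,255,255])[1])
q=cv2.cornerSubPix(g,px.astype(np.float32).reshape(-1,1,2),(4,4),(-1,-1),(3,50,.01)).reshape(-1,2);print((q/k).round(0).tolist())
P,r=fit(c,list(zip(mod,q)),[.595,-.012,-1.03]);print(P,np.degrees(P[2]));print(r.round(1).tolist())
v=cv2.resize(w[:270],None,fx=1.5625,fy=1.5625,interpolation=cv2.INTER_CUBIC)
for m in mod+[(-.025,.125,.034)]: cv2.drawMarker(v,tuple(int(x) for x in proj(c,T2(P,m))/k),(0,255,255),0,12)
for u in q: cv2.circle(v,tuple(int(x) for x in u/k),5,(255,0,255),1)
cv2.imwrite('pics/w2z.png',v)
```

```text
[0.58138651 0.02371549 0.29937416] [ 5.28227324e-01  3.09646991e+00 -3.01814477e-03]
[([282, 162, 18, 19, 243], [290.3, 170.9]), ([32, 178, 25, 3, 34], [44.4, 179.1]), ([352, 312, 14, 4, 27], [360.3, 314.0])] [([327, 166, 59, 45, 955], [356.2, 187.9]), ([454, 200, 47, 30, 177], [477.1, 214.7])]
[[365.0, 66.0], [604.0, 280.0], [218.0, 275.0], [291.0, 203.0], [462.0, 332.0], [234.0, 276.0]]
[ 0.5963604  -0.00147517 -1.0351356 ] -59.308901043281516
[[1.3, -2.5], [3.4, -0.5], [-6.0, 0.8], [0.0, -0.6], [-0.3, 4.6], [-0.7, 1.4]]
```

View pics/w2z.png

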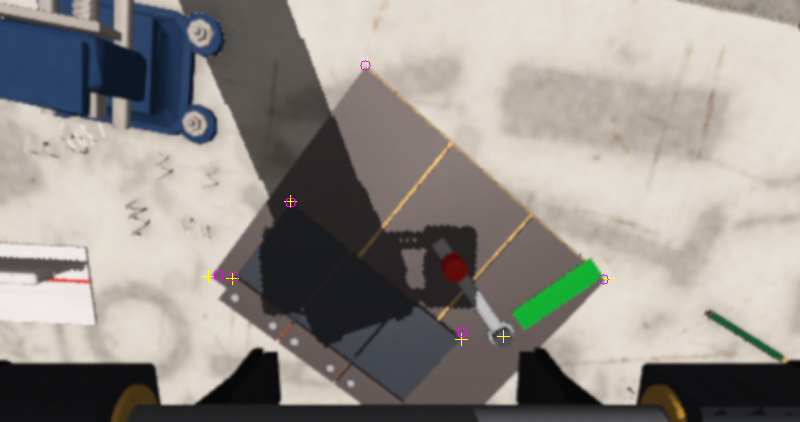

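Run:
```python
from fit import *
c=pickle.load(open('w2.pkl','rb'));k=1/1.5625
mod=[(-.125,-.115,.022),(-.125,.165,.022),(0,-.095,.040),(0,.095,.040),(.085,-.095,.040),(-.025,.125,.034)]
px=np.array([(365.5,66),(603.5,279),(291,203),(463,333),(234,276),(500,333)])*k
P,r=fit(c,list(zip(mod,px)),[.595,-.012,-1.03]);print(P,np.degrees(P[2]));print(r.round(1).tolist())
kn=plane(c,np.array((453.5,264))*k,.068);piv=T2(P,(-.025,.125,.022));d=kn-piv
print('knob',kn,'piv',piv,'len',np.hypot(*d[:2]),'theta',P[2]-np.pi/2-np.arctan2(d[1],d[0]))
gr=plane(c,(356.2,187.9),.022)-piv;print('green dist',np.hypot(*gr[:2]),'ang',(P[2]-np.pi/2-np.arctan2(gr[1],gr[0]))%6.283)
# free board: plane-cast each
for m,u in zip(mod,px): print(m,plane(c,u,m[2]).round(4))
for u in [(32,179),(57,179)]: print('redline',plane(c,u,.004).round(4))
for u in [(91,243),(95,323)]: print('edge',plane(c,np.array(u)*k,.004).round(4))
```

```text
[ 0.59597468 -0.00196197 -1.03176599] -59.11583680533123
[[0.4, -2.8], [3.3, -0.6], [-0.8, -0.7], [-1.2, 3.6], [-1.1, 1.6], [2.0, 2.0]]
knob [0.60329229 0.06029202 0.068     ] piv [0.69041793 0.0836562  0.022     ] len 0.0902040059346397 theta 0.2770280926495192
green dist 0.06126473699532909 ang 1.8035704788101308
(-0.125, -0.115, 0.022) [0.4359 0.0447 0.022 ]
(-0.125, 0.165, 0.022) [0.6728 0.1854 0.022 ]
(0, -0.095, 0.04) [ 0.5157 -0.0501  0.04  ]
(0, 0.095, 0.04) [0.6729 0.0501 0.04  ]
(0.085, -0.095, 0.04) [ 0.5565 -0.1212  0.04  ]
(-0.025, 0.125, 0.034) [0.6865 0.0818 0.034 ]
redline [ 0.5054 -0.3022  0.004 ]
redline [ 0.5178 -0.2672  0.004 ]
edge [ 0.4875 -0.2479  0.004 ]
edge [ 0.558  -0.2836  0.004 ]
```

Call:
step_arm --commands '[{"travel": [-0.002,0.01,0.038],"turn": [0,0,-7]},{"travel": [-0.004,0.02,0.076],"turn": [0,0,-14]},{"travel": [-0.006,0.03,0.114],"turn": [0,0,-21]},{"travel": [-0.008,0.04,0.152],"turn": [0,0,-28]},{"travel": [-0.0086,0.0415,0.17],"turn": [0,0,-34]}]' --gripper 0.45

```text
time: 2.3
position: [0.5994, 0.0679, 0.1252]
tool_rot: [0.424, -3.107, -0.002]
ft_force: [0.3, 0.5, 0.1]
grip_width: 0.629
grip_force: 0.0
```

Run:
```python
from fit import *
for i in range(4): ctrl.get_image('top')
w,c=shot('wrist','w3.png');pickle.dump(c,open('w3.pkl','wb'))
s=ctrl.get_state();print(s['time'],s['position'],s['tool_rot'],s['joint_positions'].round(2),s['grip_width'],s['ft_force'])
m,b=blobs(w,[172,120,40],[8,255,255]);print(b)
for q in b: print(plane(c,q[1],.068))
K,R,t=c;T=Ro.from_rotvec(s['tool_rot']).as_matrix();print(T.round(3).tolist())
```

```text
2.55 [0.60274453 0.06493116 0.13095552] [-4.08562625e-01  3.11303482e+00  6.43016942e-04] [-0.47  0.31  0.39  1.71 -0.13  1.15  1.78] 0.4721166260492826 [ 0.28608571 -0.1287448   1.170424  ]
[([230, 193, 28, 35, 793], [244.1, 210.6])]
[0.60431475 0.0590608  0.068     ]
[[-0.966, -0.258, 0.002], [-0.258, 0.966, 0.001], [-0.002, 0.0, -1.0]]
```

View pics/w3.png

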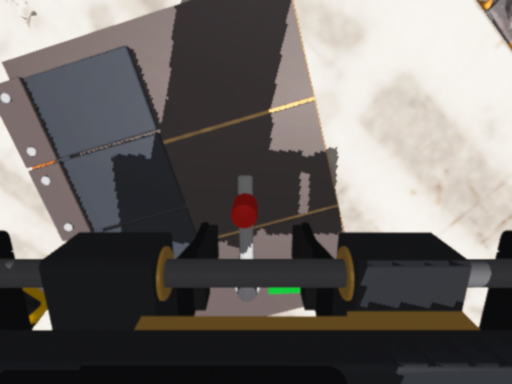

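Call:
step_arm --commands '[{"travel": [-0.0025,-0.006,0.025],"turn": [0,0,0]},{"travel": [-0.0025,-0.006,0.05],"turn": [0,0,0]},{"travel": [-0.0025,-0.006,0.073],"turn": [0,0,0]},{"travel": [-0.0025,-0.006,0.073],"turn": [0,0,0]}]'

```text
time: 2.95
position: [0.6048, 0.0593, 0.0553]
tool_rot: [0.409, -3.112, -0.0]
ft_force: [-1.3, -0.0, -0.3]
grip_width: 0.448
grip_force: 0.0
```

Call:
step_arm --commands '[{"travel": [0,0,0],"turn": [0,0,0]},{"travel": [0,0,0],"turn": [0,0,0]},{"travel": [0,0,0],"turn": [0,0,0]},{"travel": [0,0,0],"turn": [0,0,0]}]' --gripper 0.1 --force 10

```text
time: 3.35
position: [0.6074, 0.0594, 0.0583]
tool_rot: [-0.411, 3.112, 0.0]
ft_force: [-0.3, -0.2, 3.4]
grip_width: 0.223
grip_force: 10.0
```

Run:
```python
from fit import *
s=ctrl.get_state();print(s['time'],s['position'],s['tool_rot'],s['grip_width'],s['grip_force'],s['ft_force'])
p=np.array(s['position'][:2]);
piv=np.array([.690,.083]);r=p-piv;L=np.hypot(*r);print(L,np.degrees(np.arctan2(r[1],r[0])))
# use measured knob angle, L=.085
```

```text
3.35 [0.60736665 0.05938246 0.05827247] [-4.10608921e-01  3.11169208e+00  4.39744048e-04] 0.22324442428661462 10.000067506916821 [-0.32840162 -0.23640273  3.42676668]
0.08594218546252547 -164.04947244316278
```

Call:
step_arm --commands '[{"travel": [-0.0008,0.0118,0],"turn": [0,0,8]},{"travel": [-0.0033,0.0234,0],"turn": [0,0,16]},{"travel": [-0.0073,0.0346,0],"turn": [0,0,24]},{"travel": [-0.0129,0.0451,0],"turn": [0,0,32]},{"travel": [-0.0199,0.0546,0],"turn": [0,0,40]}]'

```text
time: 3.85
position: [0.6122, 0.117, 0.0583]
tool_rot: [0.688, 3.063, 0.001]
ft_force: [-0.2, -2.8, 3.8]
grip_width: 0.224
grip_force: 10.0
```

Run:
```python
from fit import *
ctrl.get_image('top');ctrl.get_image('top')
s=ctrl.get_state();print(s['time'],s['position'],s['tool_rot'],s['grip_width'],s['grip_force'],s['ft_force'])
p=np.array(s['position'][:2]);R=Ro.from_rotvec(s['tool_rot']).as_matrix();print('yhead',np.degrees(np.arctan2(R[1,1],R[0,1])))
for piv in ([.690,.083],[.6925,.0842]):
    r=p-np.array(piv);print(np.hypot(*r),np.degrees(np.arctan2(r[1],r[0])))
```

```text
3.95 [0.61290244 0.11885615 0.05818158] [6.76522953e-01 3.06464551e+00 2.43251772e-03] 0.22766241780257457 10.005075935041532 [-0.99589956 -0.37036925  6.47062138]
yhead 65.10328546398746
0.08502762194590988 155.05803899383835
0.08681485774599733 156.4720719452437
```

Call:
step_arm --commands '[{"travel": [-0.0008,0.0118,0],"turn": [0,0,8]},{"travel": [-0.0033,0.0234,0],"turn": [0,0,16]},{"travel": [-0.0073,0.0346,0],"turn": [0,0,24]},{"travel": [-0.0129,0.0451,0],"turn": [0,0,32]},{"travel": [-0.0199,0.0546,0],"turn": [0,0,40]}]'

```text
time: 4.45
position: [0.6532, 0.1585, 0.0582]
tool_rot: [1.69, 2.648, 0.002]
ft_force: [-0.1, -0.4, 5.3]
grip_width: 0.222
grip_force: 10.0
```

Run:
```python
from fit import *
ctrl.get_image('top');
b,ct=shot('top','t1.png');a,cs=shot('scene','s1.png')
s=ctrl.get_state();print(s['time'],s['position'],s['grip_width'],s['grip_force'],s['ft_force'])
p=np.array(s['position'][:2])
pts=np.array([[.6074,.0594],[.6129,.1188],p])
f=lambda q:np.hypot(*(pts-q).T)-.085
q=least_squares(f,[.69,.083]);print('piv',q.x,q.fun)
r=p-q.x;print(np.degrees(np.arctan2(r[1],r[0])))
r=pts[0]-q.x;print(np.degrees(np.arctan2(r[1],r[0])))
cv2.imwrite('pics/t1z.png',cv2.resize(b[155:255,215:395],None,fx=4.4,fy=4.4,interpolation=cv2.INTER_CUBIC))
```

```text
4.6 [0.65380359 0.15881296 0.05819413] 0.22489840361509245 10.007155649363995 [-0.67796079  0.53702264  5.52569371]
piv [0.68940469 0.08165957] [-2.78968736e-05  4.34010217e-05 -2.89215792e-05]
114.77014745385912
-164.81341421060867
```

Call:
step_arm --commands '[{"travel": [-0.0003,0.006,0],"turn": [0,0,4]},{"travel": [-0.0006,0.0104,0],"turn": [0,0,7]},{"travel": [-0.0006,0.0104,0],"turn": [0,0,7]}]'

```text
time: 4.9
position: [0.6634, 0.1626, 0.0582]
tool_rot: [1.842, 2.543, 0.004]
ft_force: [-0.3, 1.0, 5.4]
grip_width: 0.228
grip_force: 10.0
```

Call:
step_arm --commands '[{"travel": [0,0,0],"turn": [0,0,0]},{"travel": [0,0,0],"turn": [0,0,0]},{"travel": [0,0,0],"turn": [0,0,0]}]' --gripper 0.5

```text
time: 5.2
position: [0.6615, 0.1619, 0.0562]
tool_rot: [-1.844, -2.543, 0.001]
ft_force: [0.2, 0.1, 0.2]
grip_width: 0.415
grip_force: 0.0
```

Call:
step_arm --commands '[{"travel": [0,0,-0.04],"turn": [0,0,0]},{"travel": [0,0,-0.08],"turn": [0,0,0]},{"travel": [0.02,0,-0.12],"turn": [0,0,0]},{"travel": [0.06,0,-0.16],"turn": [0,0,0]},{"travel": [0.06,0,-0.2],"turn": [0,0,0]}]'

```text
time: 5.7
position: [0.6405, 0.2251, 0.2562]
tool_rot: [-1.833, -2.545, 0.0]
ft_force: [-0.3, 1.3, -0.2]
grip_width: 0.498
grip_force: 0.0
```

Run:
```python
from fit import *
for i in range(5): ctrl.get_image('top')
s=ctrl.get_state();print(s['time'],s['position'],s['ft_force'],s['joint_positions'].round(2))
R=Ro.from_rotvec(s['tool_rot']).as_matrix();print(R.round(3).tolist())
w,c=shot('wrist','w4.png');pickle.dump(c,open('w4.pkl','wb'))
print(blobs(w,[172,120,40],[8,255,255])[1],blobs(w,[40,80,40],[85,255,255])[1])
cv2.imwrite('pics/w4z.png',cv2.resize(w,(800,600),interpolation=cv2.INTER_CUBIC))
```

```text
5.95 [0.64311693 0.2185879  0.25603807] [-0.40869664  0.31962306 -0.55898541] [-0.84  0.43  0.67  1.36 -0.26  1.44  0.13]
[[-0.31, 0.951, -0.001], [0.951, 0.31, -0.0], [-0.0, -0.001, -1.0]]
[([503, 129, 9, 10, 55], [507.9, 133.9]), ([248, 208, 18, 23, 312], [256.1, 219.0])] [([345, 115, 70, 30, 279], [379.4, 129.4]), ([248, 196, 4, 16, 53], [249.5, 203.3]), ([261, 196, 5, 18, 74], [263.2, 203.6]), ([261, 227, 5, 30, 134], [262.9, 241.4]), ([248, 228, 5, 29, 112], [249.5, 242.1])]
```

View pics/w4z.png

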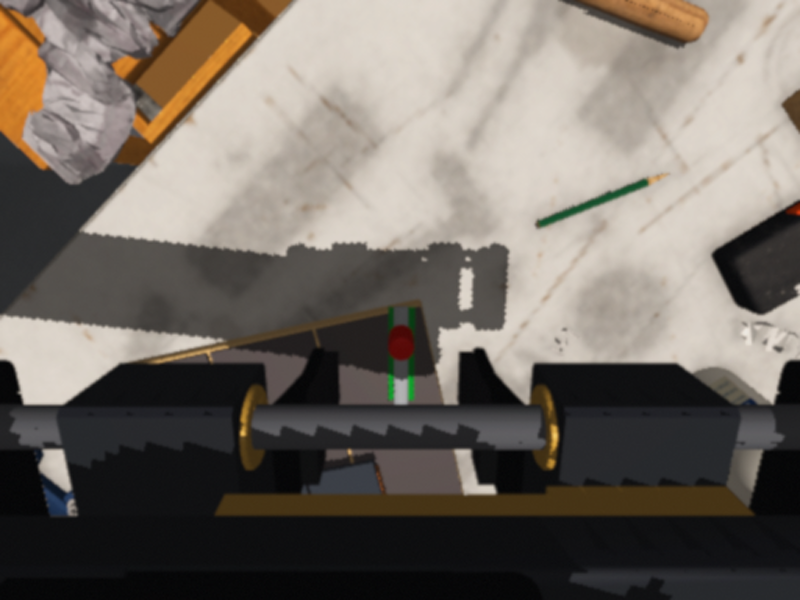

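Call:
step_arm --commands '[{"travel": [-0.041,-0.0284,0],"turn": [0,0,0]},{"travel": [-0.082,-0.0568,0],"turn": [0,0,0]},{"travel": [-0.123,-0.0852,0],"turn": [0,0,0]},{"travel": [-0.164,-0.1136,0],"turn": [0,0,0]},{"travel": [-0.205,-0.142,0],"turn": [0,0,0]}]'

```text
time: 6.5
position: [0.57, -0.0221, 0.2547]
tool_rot: [-1.845, -2.54, 0.003]
ft_force: [0.0, -0.9, -0.2]
grip_width: 0.501
grip_force: 0.0
```

Call:
step_arm --commands '[{"travel": [-0.041,-0.0284,0],"turn": [0,0,8.4]},{"travel": [-0.082,-0.0568,0],"turn": [0,0,16.8]},{"travel": [-0.123,-0.0852,0],"turn": [0,0,25.2]},{"travel": [-0.164,-0.1136,0],"turn": [0,0,33.6]},{"travel": [-0.205,-0.142,0],"turn": [0,0,42]}]'

```text
time: 7.0
position: [0.4983, -0.2603, 0.2551]
tool_rot: [-2.638, -1.702, 0.001]
ft_force: [1.3, 0.8, 0.2]
grip_width: 0.501
grip_force: 0.0
```

Run:
```python
from fit import *
for i in range(6): ctrl.get_image('top')
s=ctrl.get_state();print(s['time'],s['position'],s['ft_force'],s['joint_positions'].round(2))
R=Ro.from_rotvec(s['tool_rot']).as_matrix();print(R.round(3).tolist())
w,c=shot('wrist','w5.png');pickle.dump(c,open('w5.pkl','wb'))
print(blobs(w,[172,120,40],[8,255,255],8)[1])
cv2.imwrite('pics/w5z.png',cv2.resize(w,(800,600),interpolation=cv2.INTER_CUBIC))
```

```text
7.3 [ 0.50030899 -0.25732489  0.25536217] [-1.13840066  0.18588405  0.74493485] [-0.47  0.19  1.02  1.67 -0.16  1.38  0.16]
[[0.404, 0.915, -0.002], [0.915, -0.404, 0.001], [0.0, -0.002, -1.0]]
[([270, 167, 3, 82, 152], [271.3, 205.2]), ([0, 180, 28, 54, 1166], [13.4, 207.7]), ([256, 228, 7, 2, 14], [259.0, 228.5]), ([22, 287, 18, 1, 18], [30.5, 287.0]), ([43, 303, 3, 8, 8], [44.2, 306.5]), ([45, 312, 3, 8, 9], [46.1, 315.2]), ([47, 322, 3, 8, 9], [48.2, 325.9])]
```

View pics/w5z.png

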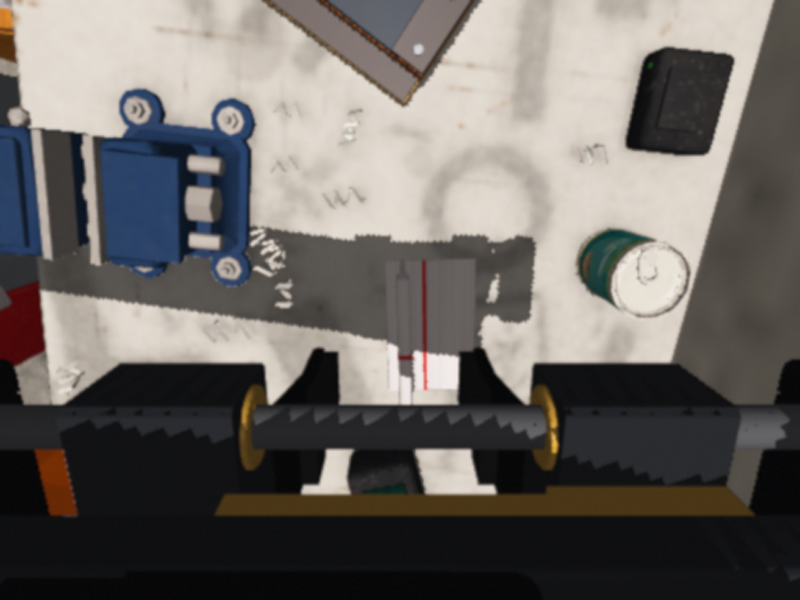

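```bash
cat > fl.py <<'E'
from fit import *
def run(w,c,R,pos):
    m,b=blobs(w,[172,120,40],[8,255,255],8)
    v=cv2.cvtColor(w,cv2.COLOR_BGR2HSV)
    out={}
    x,y,ww,hh,_=max([q[0] for q in b if q[0][0]>100],key=lambda q:q[3])
    P=[]
    for r in range(y+2,y+hh-2):
        cols=np.arange(x-3,x+ww+3);wt=v[r,cols,1].astype(float)*(m[r,cols]>0)
        if wt.sum()>0:P.append(plane(c,((wt*cols).sum()/wt.sum(),r),.004)[:2])
    P=np.array(P);d=P-P.mean(0);u=np.linalg.svd(d)[2][0];u*=np.sign(u[1]);yaw=np.arctan2(u[1],u[0])-np.pi/2
    print('redline yaw',np.degrees(yaw),'mean',P.mean(0),'ends',P[0],P[-1],'tool yhead',np.degrees(np.arctan2(R[1,1],R[0,1])))
    return yaw,P
E
python3 - <<'E'
from fl import *
w=cv2.imread('pics/w5.png');c=pickle.load(open('w5.pkl','rb'))
s=ctrl.get_state();R=Ro.from_rotvec(s['tool_rot']).as_matrix();pos=np.array(s['position'])
yaw,P=run(w,c,R,pos)
h=plane(c,(259,228.5),.070);print('hem',h,'rel tool',R.T@(np.r_[h[:2],.070]-pos))
e=np.array([np.cos(yaw),np.sin(yaw)]);print('line-hem along ex',(P.mean(0)-h[:2])@e)
# left end of hem top
for u in [(386,262),(475,260)]: print(plane(c,np.array(u)/1.5625,.004))
E
```

```text
redline yaw -22.19933435000809 mean [ 0.49667839 -0.32225421] ends [ 0.51685416 -0.27193833] [ 0.47529466 -0.3749358 ] tool yhead -23.783988190750513
hem [ 0.4796473  -0.31724907  0.07      ] rel tool [-0.06381003  0.00539432  0.18555064]
line-hem along ex 0.017659750433103492
[ 0.48925422 -0.25783549  0.004     ]
[ 0.55832557 -0.28642616  0.004     ]
```

Call:
step_arm --commands '[{"travel": [-0.032,0.0027,0.03],"turn": [0,0,-1.5]},{"travel": [-0.0638,0.0054,0.06],"turn": [0,0,-1.5]},{"travel": [-0.0638,0.0054,0.1],"turn": [0,0,-1.5]},{"travel": [-0.0638,0.0054,0.125],"turn": [0,0,-1.5]},{"travel": [-0.0638,0.0054,0.125],"turn": [0,0,-1.5]}]'

```text
time: 7.85
position: [0.4778, -0.316, 0.1276]
tool_rot: [-2.604, -1.746, 0.006]
ft_force: [-0.1, 0.4, 0.5]
grip_width: 0.501
grip_force: 0.0
```

Run:
```python
from fl import *
for i in range(4): ctrl.get_image('top')
s=ctrl.get_state();R=Ro.from_rotvec(s['tool_rot']).as_matrix();pos=np.array(s['position']);print(s['time'],pos,s['ft_force'])
w,c=shot('wrist','w6.png')
yaw,P=run(w,c,R,pos)
m,b=blobs(w,[172,120,40],[8,255,255],8);print(b)
for q in b:
    h=plane(c,q[1],.07);print(q[1],R.T@(np.r_[h[:2],.070]-pos))
```

```text
8.05 [ 0.48088934 -0.31902432  0.13319036] [ 0.22342639 -0.5133992   1.10731131]
redline yaw -22.23024091573225 mean [ 0.49686745 -0.32147267] ends [ 0.51771243 -0.27008456] [ 0.47443633 -0.3767697 ] tool yhead -22.349950260584084
[([269, 122, 4, 125, 373], [270.5, 184.1]), ([243, 210, 15, 5, 55], [250.2, 211.9]), ([21, 287, 25, 24, 43], [36.5, 293.5]), ([22, 291, 4, 15, 15], [23.9, 298.0]), ([26, 307, 3, 9, 9], [26.9, 311.0])]
[270.5, 184.1] [0.0221206  0.01191033 0.06322361]
[250.2, 211.9] [ 0.00133853 -0.0024736   0.06318427]
[36.5, 293.5] [-0.06632285 -0.16992853  0.06274284]
[23.9, 298.0] [-0.07037672 -0.18060278  0.06271472]
[26.9, 311.0] [-0.08234004 -0.18067386  0.0627134 ]
```

Call:
step_arm --commands '[{"travel": [0.001,-0.002,0.03],"turn": [0,0,0]},{"travel": [0.001,-0.002,0.06],"turn": [0,0,0]},{"travel": [0.001,-0.002,0.08],"turn": [0,0,0]},{"travel": [0.001,-0.002,0.08],"turn": [0,0,0]},{"travel": [0.001,-0.002,0.08],"turn": [0,0,0]}]'

```text
time: 8.6
position: [0.4788, -0.3178, 0.0529]
tool_rot: [2.61, 1.746, 0.001]
ft_force: [0.0, 0.5, 0.3]
grip_width: 0.499
grip_force: 0.0
```

Call:
step_arm --commands '[{"travel": [0,0,0],"turn": [0,0,0]},{"travel": [0,0,0],"turn": [0,0,0]},{"travel": [0,0,0],"turn": [0,0,0]},{"travel": [0,0,0],"turn": [0,0,0]},{"travel": [0,0,0],"turn": [0,0,0]}]' --gripper 0 --force 40

```text
time: 9.1
position: [0.4781, -0.3174, 0.0518]
tool_rot: [2.611, 1.746, 0.001]
ft_force: [0.4, -0.4, 0.7]
grip_width: 0.135
grip_force: 0.0
```

Run:
```python
from fl import *
ctrl.get_image('top')
s=ctrl.get_state();R=Ro.from_rotvec(s['tool_rot']).as_matrix();pos=np.array(s['position']);print(s['time'],pos,s['ft_force'],s['grip_width'],s['grip_force'])
w,c=shot('wrist','w7.png')
yaw,P=run(w,c,R,pos);print((R.T@(np.r_[P.mean(0),.004]-pos)))
print(R.round(4).tolist())
```

```text
9.15 [ 0.47808796 -0.31743619  0.05169464] [-0.11763123 -0.57633319  0.15334783] 0.10712976350975062 39.99795922078192
redline yaw -22.198385558470065 mean [ 0.50521547 -0.30081131] ends [ 0.51794602 -0.26990923] [ 0.4923629  -0.33398316] tool yhead -22.448168668044538
[0.02571712 0.01870644 0.04770499]
[[0.3818, 0.9242, 0.0004], [0.9242, -0.3818, -0.0], [0.0001, 0.0004, -1.0]]
```

Call:
step_arm --commands '[{"travel": [0,0,-0.03],"turn": [0,0,0]},{"travel": [0,0,-0.07],"turn": [0,0,0]},{"travel": [0,0,-0.11],"turn": [0,0,0]},{"travel": [0.01,0,-0.15],"turn": [0,0,0]},{"travel": [0.03,0,-0.18],"turn": [0,0,0]}]'

```text
time: 9.7
position: [0.4884, -0.2917, 0.2339]
tool_rot: [2.614, 1.74, 0.001]
ft_force: [0.4, -0.3, -1.5]
grip_width: 0.109
grip_force: 40.0
```

Call:
step_arm --commands '[{"travel": [0.035,-0.007,0],"turn": [0,0,0]},{"travel": [0.07,-0.014,0],"turn": [0,0,0]},{"travel": [0.105,-0.021,0],"turn": [0,0,0]},{"travel": [0.14,-0.028,0],"turn": [0,0,0]},{"travel": [0.175,-0.035,0],"turn": [0,0,0]}]'

```text
time: 10.2
position: [0.5235, -0.1131, 0.2312]
tool_rot: [-2.611, -1.746, 0.0]
ft_force: [-0.6, -0.1, -1.9]
grip_width: 0.11
grip_force: 40.0
```

Call:
step_arm --commands '[{"travel": [0.035,-0.008,0],"turn": [0,0,7.2]},{"travel": [0.07,-0.016,0],"turn": [0,0,14.4]},{"travel": [0.105,-0.024,0],"turn": [0,0,21.6]},{"travel": [0.14,-0.032,0],"turn": [0,0,28.8]},{"travel": [0.177,-0.0416,0],"turn": [0,0,36]}]'

```text
time: 10.7
position: [0.5528, 0.0658, 0.2312]
tool_rot: [-3.026, -0.845, 0.001]
ft_force: [0.5, -0.0, -1.1]
grip_width: 0.107
grip_force: 40.0
```

Run:
```python
from fl import *
for i in range(6): ctrl.get_image('top')
s=ctrl.get_state();R=Ro.from_rotvec(s['tool_rot']).as_matrix();pos=np.array(s['position']);print(s['time'],pos,s['ft_force'],s['grip_width'],s['grip_force'],s['joint_positions'].round(2))
w,c=shot('wrist','w8.png');pickle.dump(c,open('w8.pkl','wb'))
print(R.round(4).tolist(),np.degrees(np.arctan2(R[1,1],R[0,1])))
cv2.imwrite('pics/w8z.png',cv2.resize(w[:270],None,fx=1.5625,fy=1.5625,interpolation=cv2.INTER_CUBIC))
```

```text
11.0 [0.55276666 0.06330167 0.23132024] [-0.46644515  0.04681897 -0.99996286] 0.11211321417586913 39.99667564406991 [-0.96  0.16  0.88  1.72 -0.13  1.32 -1.07]
[[0.8528, 0.5222, -0.0005], [0.5222, -0.8528, -0.0008], [-0.0009, 0.0004, -1.0]] -58.51754996638237
```

View pics/w8z.png

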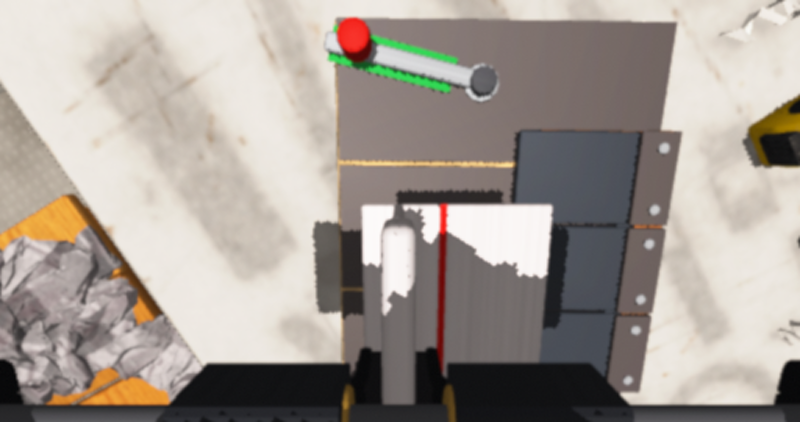

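Run:
```python
from fl import *
c=pickle.load(open('w8.pkl','rb'));k=1/1.5625
w=cv2.imread('pics/w8.png');g=cv2.cvtColor(w,cv2.COLOR_BGR2GRAY)
mod=[(-.125,.165,.022),(.105,.165,.022),(0,.095,.040),(.085,.095,.040),(-.025,.125,.034)]
px=np.array([(336,18),(676,24),(517,131),(640,131),(482,80)])*k
q=px.copy();q[:4]=cv2.cornerSubPix(g,px[:4].astype(np.float32).reshape(-1,1,2),(3,3),(-1,-1),(3,50,.01)).reshape(-1,2);print((q/k).round(1).tolist())
for m,u in zip(mod,q): print(m,plane(c,u,m[2]).round(4))
for sel in ([0,1,2,3,4],[0,2,3,4]):
    P,r=fit(c,[(mod[i],q[i]) for i in sel],[.595,-.005,-1.02]);print(P,np.degrees(P[2]),r.round(1).tolist())
print('piv',T2(P,mod[-1]))
# edge-lines: shingle free edge, board front edge via gradient
def edge(rows,x0,z,hw=5):
    G=[]
    gx=np.abs(cv2.Sobel(g.astype(float),cv2.CV_64F,1,0))
    for r in rows:
        cc=np.arange(int(x0)-hw,int(x0)+hw+1);wt=gx[r,cc]**2;G.append(plane(c,((wt*cc).sum()/wt.sum(),r),z)[:2])
    G=np.array(G);d=G-G.mean(0);u=np.linalg.svd(d)[2][0];u*=np.sign(u[1]);return np.degrees(np.arctan2(u[1],u[0]))-90,G.mean(0),np.abs(d-np.outer(d@u,u)).max()
print('shingle',edge(range(88,118),330,.04));print('front',edge(range(16,140),216,.022))
print('flash',edge(range(135,165),352,.182),edge(range(135,165),232,.182))
```

```text
[[335.4, 17.2], [676.2, 21.7], [516.7, 131.3], [642.1, 130.6], [482.0, 80.0]]
(-0.125, 0.165, 0.022) [0.674  0.1863 0.022 ]
(0.105, 0.165, 0.022) [ 0.7892 -0.0066  0.022 ]
(0, 0.095, 0.04) [0.6754 0.0464 0.04  ]
(0.085, 0.095, 0.04) [ 0.7192 -0.0243  0.04  ]
(-0.025, 0.125, 0.034) [0.6905 0.0833 0.034 ]
[ 0.59443458 -0.00189041 -1.03296899] -59.18476358049432 [[-4.1, -0.4], [1.1, -0.1], [0.1, -0.8], [1.7, 0.7], [-1.0, 1.2]]
[ 0.59476219 -0.00226223 -1.03334224] -59.20614897297066 [[-3.5, -0.5], [0.6, -0.9], [2.2, 0.6], [-0.5, 1.1]]
piv [0.68934028 0.08320698 0.034     ]
shingle (np.float64(-59.40504075487233), array([0.65944108, 0.0369705 ]), np.float64(0.0005112248456087421))
front (np.float64(-60.08452625411866), array([0.61745751, 0.15335605]), np.float64(0.0030485856218291953))
flash (np.float64(-57.60274552632589), array([0.62642898, 0.03613398]), np.float64(0.00016638283856467134)) (np.float64(-59.42530435103893), array([0.58618714, 0.10179496]), np.float64(8.163578220440632e-05))
```

Call:
step_arm --commands '[{"travel": [0.001,-0.004,0.035],"turn": [0,0,0.7]},{"travel": [0.002,-0.004,0.07],"turn": [0,0,0.7]},{"travel": [0.002,-0.004,0.105],"turn": [0,0,0.7]},{"travel": [0.002,-0.004,0.135],"turn": [0,0,0.7]},{"travel": [0.002,-0.004,0.147],"turn": [0,0,0.7]}]'

```text
time: 11.55
position: [0.5506, 0.0676, 0.0819]
tool_rot: [3.029, 0.832, -0.007]
ft_force: [-0.6, 0.0, -1.0]
grip_width: 0.111
grip_force: 40.0
```

Run:
```python
from fl import *
for i in range(6):
    ctrl.get_image('top');s=ctrl.get_state();print(s['position'].round(4))
s=ctrl.get_state();R=Ro.from_rotvec(s['tool_rot']).as_matrix();pos=np.array(s['position']);print(s['time'],pos,s['ft_force'],s['grip_width'],s['grip_force'])
w,c=shot('wrist','w9.png');pickle.dump(c,open('w9.pkl','wb'))
print(R.round(4).tolist(),np.degrees(np.arctan2(R[1,1],R[0,1])))
cv2.imwrite('pics/w9z.png',cv2.resize(w[:270],None,fx=1.5625,fy=1.5625,interpolation=cv2.INTER_CUBIC))
```

```text
[0.5504 0.0677 0.0815]
[0.5515 0.068  0.0834]
[0.5528 0.0684 0.0849]
[0.5537 0.0687 0.0859]
[0.5541 0.069  0.0864]
[0.5542 0.0693 0.0865]
11.85 [0.55415088 0.0692634  0.08645431] [-1.62584145e-01 -6.79242369e-04 -1.11760218e+00] 0.11325763787302146 39.9970889557153
[[0.8587, 0.5124, 0.0032], [0.5124, -0.8587, 0.0012], [0.0033, 0.0006, -1.0]] -59.17309207972836
```

View pics/w9z.png

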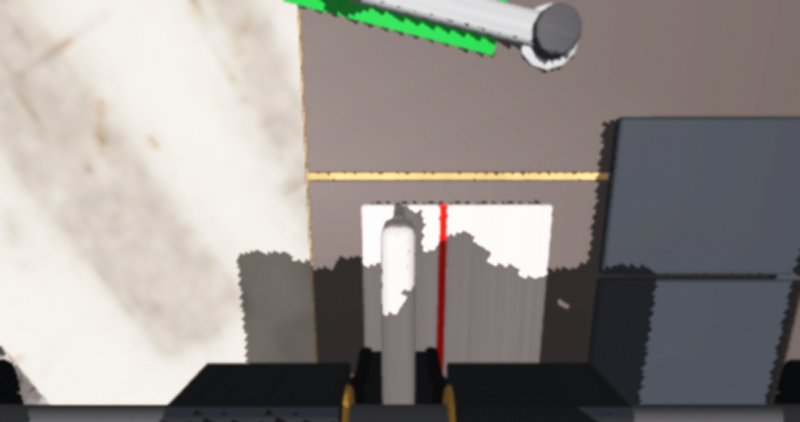

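```bash
cat > rel.py <<'E'
from fl import *
def edge(c,g,rows,x0,x1,z,hw=4,sgn=1):
    G=[];gx=sgn*cv2.Sobel(g.astype(float),cv2.CV_64F,1,0);gx[gx<0]=0
    for r in rows:
        x=x0+(x1-x0)*(r-rows[0])/(rows[-1]-rows[0]);cc=np.arange(int(round(x))-hw,int(round(x))+hw+1);wt=gx[r,cc]**2
        if wt.sum()>50:G.append(plane(c,((wt*cc).sum()/wt.sum(),r),z)[:2])
    G=np.array(G);m=np.median(G,0);d=G-G.mean(0);u=np.linalg.svd(d)[2][0];u*=np.sign(u[1]);return np.degrees(np.arctan2(u[1],u[0]))-90,G.mean(0),np.abs(d-np.outer(d@u,u)).max()
E
python3 - <<'E'
from rel import *
c=pickle.load(open('w9.pkl','rb'));k=1/1.5625
w=cv2.imread('pics/w9.png');g=cv2.cvtColor(w,cv2.COLOR_BGR2GRAY)
R=np.array([[.512,-.859],[.859*-1,-.512]])
zt=.0388
print('shingle top edge',edge(c,g,range(80,165),621*k,606*k,.04))
print('flash front',edge(c,g,range(135,170),551*k,548*k,zt,sgn=-1))
yaw=np.radians(-59.2);B=np.array([[np.cos(yaw),np.sin(yaw)],[-np.sin(yaw),np.cos(yaw)]])
O=np.array([.5946,-.003])
for n,u,z in (('sh corner .0,.095',(621,118),.04),('fl front left',(551.5,205),zt),('fl rear left',(362,205),zt),('redline end',(443.5,205),zt),('pivot',(553,29),.034)):
    print(n,(B@(plane(c,np.array(u)*k,z)[:2]-O)).round(4))
print('tcp',B@(np.array([.5541,.0692])-O)); print(g[100,370:400].tolist())
E
```

```text
shingle top edge (np.float64(-59.197996778007465), array([0.65355134, 0.03123598]), np.float64(0.00013154729856506469))
flash front (np.float64(-59.0051130801487), array([0.62619591, 0.0411076 ]), np.float64(0.00015987534631372972))
sh corner .0,.095 [0.0011 0.0953]
fl front left [-0.022   0.0628]
fl rear left [-0.0976  0.0627]
redline end [-0.0651  0.0628]
pivot [-0.0256  0.1269]
tcp [-0.08275464  0.00218162]
[129, 128, 129, 129, 130, 130, 129, 129, 130, 129, 130, 129, 129, 123, 100, 67, 49, 46, 45, 45, 42, 36, 32, 39, 60, 76, 85, 90, 90, 90]
```

Call:
step_arm --commands '[{"travel": [-0.0025,0,0.003],"turn": [0,0,0.2]},{"travel": [-0.0025,0,0.005],"turn": [0,0,0.2]},{"travel": [-0.0025,0,0.007],"turn": [0,0,0.2]},{"travel": [-0.0025,0,0.007],"turn": [0,0,0.2]},{"travel": [-0.0025,0,0.007],"turn": [0,0,0.2]}]'

```text
time: 12.4
position: [0.5505, 0.0681, 0.0775]
tool_rot: [3.03, 0.83, -0.0]
ft_force: [0.9, -0.4, -1.8]
grip_width: 0.108
grip_force: 40.0
```

Call:
step_arm --commands '[{"travel": [0,0,0.001],"turn": [0,0,0]},{"travel": [0,0,0.002],"turn": [0,0,0]},{"travel": [0,0,0.002],"turn": [0,0,0]},{"travel": [0,0,0.002],"turn": [0,0,0]},{"travel": [0,0,0.002],"turn": [0,0,0]}]'

```text
time: 12.9
position: [0.5505, 0.068, 0.0756]
tool_rot: [-3.03, -0.83, -0.0]
ft_force: [0.5, -0.4, -1.3]
grip_width: 0.112
grip_force: 40.0
```

Call:
step_arm --commands '[{"travel": [0,0,0.001],"turn": [0,0,0]},{"travel": [0,0,0.0015],"turn": [0,0,0]},{"travel": [0,0,0.0015],"turn": [0,0,0]},{"travel": [0,0,0.0015],"turn": [0,0,0]}]'

```text
time: 13.3
position: [0.5505, 0.068, 0.074]
tool_rot: [-3.03, -0.83, -0.0]
ft_force: [-0.3, -1.1, -1.2]
grip_width: 0.111
grip_force: 40.0
```

Call:
step_arm --commands '[{"travel": [0,0,0.0005],"turn": [0,0,0]},{"travel": [0,0,0.001],"turn": [0,0,0]},{"travel": [0,0,0.001],"turn": [0,0,0]},{"travel": [0,0,0.001],"turn": [0,0,0]}]'

```text
time: 13.7
position: [0.5507, 0.068, 0.0737]
tool_rot: [-3.03, -0.83, -0.0]
ft_force: [-2.7, -0.4, 5.6]
grip_width: 0.113
grip_force: 40.0
```

Call:
step_arm --commands '[{"travel": [0,0,-0.0015],"turn": [0,0,0]},{"travel": [0,0,-0.0015],"turn": [0,0,0]},{"travel": [0,0,-0.0015],"turn": [0,0,0]}]'

```text
time: 14.0
position: [0.5504, 0.0681, 0.0743]
tool_rot: [3.03, 0.83, -0.0]
ft_force: [-0.6, -0.2, -1.0]
grip_width: 0.111
grip_force: 40.0
```

```bash
cat > m.py <<'E'
from rel import *
import sys
s=ctrl.get_state();w,c=shot('wrist',sys.argv[1]);zt=s['position'][2]-.0737+.026
R=Ro.from_rotvec(s['tool_rot']).as_matrix();print(s['time'],s['position'].round(4),s['ft_force'].round(1),s['grip_width'],np.degrees(np.arctan2(R[1,1],R[0,1])),'tilt',R[2,:2])
yaw=np.radians(-59.2);B=np.array([[np.cos(yaw),np.sin(yaw)],[-np.sin(yaw),np.cos(yaw)]]);O=np.array([.5946,-.003])
g=cv2.cvtColor(w,cv2.COLOR_BGR2GRAY)
print('tcp',(B@(s['position'][:2]-O)).round(4))
hint=lambda x,y,z:proj(c,T2((*O,yaw),(x,y,z)))
bx=(B@(s['position'][:2]-O))
a,b=hint(0,.093,.04),hint(0,.03,.04);rows=range(int(a[1])+2,min(int(b[1]),165));xe=a[0]+(b[0]-a[0])*(rows[-1]-a[1])/(b[1]-a[1])
e=edge(c,g,rows,a[0],xe,.04,7);print('shingle',e[0],(B@(e[1]-O)).round(4),e[2])
yw,P=run(w,c,R,s['position'])
m,bl=blobs(w,[172,120,40],[8,255,255],8);q=[x for x in bl if 200<x[0][0]<400];
for x in q: 
    u=(x[0][0]+x[0][2]/2,x[0][1]); print('red',x[0],(B@(plane(c,u,zt)[:2]-O)).round(4))
k=cv2.cornerSubPix(g,np.float32([hint(0,.095,.04)]).reshape(-1,1,2),(4,4),(-1,-1),(3,50,.01)).ravel();print('shcorner',(B@(plane(c,k,.04)[:2]-O)).round(4), k-hint(0,.095,.04))
E
python3 m.py w10.png
```

```text
14.0 [0.5504 0.0681 0.0743] [-0.6 -0.2 -1. ] 0.11102345924213815 -59.34600112191538 tilt [-2.72768629e-05  5.84106119e-05]
tcp [-0.0837 -0.0015]
shingle -59.20152219722179 [0.0007 0.0669] 0.0001376967063999035
redline yaw -59.26345275003603 mean [0.57780911 0.06149541] ends [0.61009952 0.08078942] [0.54355547 0.04072894] tool yhead -59.34600112191538
red [279, 130, 8, 108, 441] [-0.0664  0.0595]
shcorner [0.0003 0.0959] [ 0.80170363 -1.68146581]
```

Call:
step_arm --commands '[{"travel": [0.0005,0.005,-0.001],"turn": [0,0,0]},{"travel": [0.0005,0.012,-0.001],"turn": [0,0,0]},{"travel": [0.0005,0.02,-0.001],"turn": [0,0,0]},{"travel": [0.0005,0.028,-0.001],"turn": [0,0,0]},{"travel": [0.0005,0.035,-0.001],"turn": [0,0,0]}]'

```text
time: 14.55
position: [0.5693, 0.037, 0.0756]
tool_rot: [3.03, 0.829, 0.0]
ft_force: [0.3, 0.6, -1.8]
grip_width: 0.109
grip_force: 40.0
```

```bash
python3 m.py w11.png
```

```text
14.55 [0.5693 0.037  0.0756] [ 0.3  0.6 -1.8] 0.10918900725242066 -59.400985912714205 tilt [4.32982271e-05 4.31371659e-04]
tcp [-0.0473 -0.0013]
shingle -58.603388014654016 [0.0012 0.0671] 0.001248073202417625
redline yaw -59.22975894460567 mean [0.59641775 0.03009625] ends [0.62895539 0.04940397] [0.56195948 0.00921679] tool yhead -59.400985912714205
red [279, 130, 7, 108, 433] [-0.0303  0.0598]
shcorner [0.0003 0.0949] [0.55648401 0.11568978]
```

Call:
step_arm --commands '[{"travel": [0,0.006,0],"turn": [0,0,0]},{"travel": [0,0.012,0],"turn": [0,0,0]},{"travel": [0,0.018,0],"turn": [0,0,0]},{"travel": [0,0.024,0],"turn": [0,0,0]},{"travel": [0,0.024,0],"turn": [0,0,0]}]'

```text
time: 15.1
position: [0.5815, 0.0163, 0.0757]
tool_rot: [3.03, 0.828, 0.001]
ft_force: [0.3, -0.5, -1.1]
grip_width: 0.111
grip_force: 40.0
```

```bash
python3 - <<'E'
from h import *
for i in range(3): ctrl.get_image('top')
E
python3 m.py w12.png
```

```text
15.25 [0.5809 0.0178 0.0755] [ 0.4  0.8 -0.8] 0.11322841821774664 -59.347246818083995 tilt [-4.03223257e-05 -3.44422710e-04]
tcp [-0.0248 -0.0011]
shingle -60.13427714487092 [0.0014 0.0671] 0.0030524637638623432
redline yaw -59.19209680091377 mean [0.60805722 0.0109442 ] ends [0.64056286 0.03026382] [ 0.57363599 -0.00995351] tool yhead -59.347246818083995
red [279, 130, 8, 108, 430] [-0.0076  0.0599]
shcorner [0.0013 0.0955] [ 2.4169063  -1.04166713]
```

Call:
step_arm --commands '[{"travel": [0,0.004,0],"turn": [0,0,0]},{"travel": [0,0.008,0],"turn": [0,0,0]},{"travel": [0,0.008,0],"turn": [0,0,0]},{"travel": [0,0.008,0.001],"turn": [0,0,0]},{"travel": [0,0.008,0.0015],"turn": [0,0,0]}]'

```text
time: 15.8
position: [0.585, 0.0107, 0.0739]
tool_rot: [-3.03, -0.83, 0.0]
ft_force: [-0.5, -0.0, -2.0]
grip_width: 0.114
grip_force: 40.0
```

```bash
python3 - <<'E'
from h import *
for i in range(3): ctrl.get_image('top')
E
python3 m.py w13.png
python3 - <<'E'
import cv2;from h import *
w=cv2.imread('pics/w13.png')
for r in (115,125,140,155): print(r,[tuple(x) for x in w[r,274:310:1].tolist()][::2])
E
```

```text
15.95 [0.585  0.0108 0.074 ] [-0.3  0.5 -2.4] 0.11022774018131003 -59.344168902509 tilt [-0.00010033 -0.00021204]
tcp [-0.0168 -0.0012]
shingle -58.90247314356354 [0.0018 0.0679] 0.0010142683250513995
redline yaw -59.23646382938959 mean [0.61275302 0.00445017] ends [0.64468623 0.02346107] [ 0.57906235 -0.0162737 ] tool yhead -59.344168902509
red [279, 130, 7, 107, 449] [0.0002 0.0598]
shcorner [0.0013 0.0955] [ 2.43240457 -0.90060073]
115 [(114, 118, 132), (114, 118, 132), (115, 118, 133), (114, 117, 132), (114, 117, 132), (95, 98, 110), (55, 52, 53), (105, 97, 94), (125, 117, 113), (126, 117, 114), (126, 117, 113), (126, 117, 113), (126, 117, 112), (125, 117, 112), (124, 114, 112), (124, 114, 112), (124, 115, 112), (124, 114, 112)]
125 [(114, 117, 132), (115, 118, 132), (114, 117, 132), (115, 117, 132), (114, 117, 132), (105, 110, 124), (75, 70, 71), (111, 102, 98), (125, 116, 110), (124, 115, 110), (123, 114, 110), (124, 114, 110), (124, 114, 110), (124, 114, 109), (124, 114, 109), (123, 113, 108), (123, 114, 109), (123, 113, 109)]
140 [(253, 253, 254), (253, 253, 254), (253, 253, 254), (248, 249, 253), (81, 86, 253), (31, 36, 246), (68, 62, 90), (115, 106, 100), (122, 113, 107), (121, 111, 106), (120, 111, 107), (120, 110, 106), (120, 111, 107), (120, 110, 106), (121, 111, 107), (120, 111, 105), (120, 110, 105), (119, 109, 105)]
155 [(253, 253, 254), (253, 253, 254), (249, 250, 252), (193, 196, 240), (32, 38, 242), (22, 21, 118), (78, 70, 71), (73, 66, 64), (64, 58, 55), (69, 63, 60), (43, 39, 36), (42, 38, 36), (43, 38, 36), (42, 37, 35), (42, 38, 35), (42, 38, 35), (42, 38, 35), (42, 38, 36)]
```

Call:
step_arm --commands '[{"travel": [0.0005,0.0007,0],"turn": [0,0,0]},{"travel": [0.0005,0.0007,0.0005],"turn": [0,0,0]},{"travel": [0.0005,0.0007,0.001],"turn": [0,0,0]},{"travel": [0.0005,0.0007,0.001],"turn": [0,0,0]},{"travel": [0.0005,0.0007,0.001],"turn": [0,0,0]}]'

```text
time: 16.5
position: [0.5861, 0.0103, 0.0737]
tool_rot: [-3.03, -0.83, -0.001]
ft_force: [-3.1, -0.7, 4.2]
grip_width: 0.105
grip_force: 40.0
```

Call:
step_arm --commands '[{"travel": [0,0,0.0002],"turn": [0,0,0]},{"travel": [0,0,0.0004],"turn": [0,0,0]},{"travel": [0,0,0.0004],"turn": [0,0,0]},{"travel": [0,0,0.0004],"turn": [0,0,0]},{"travel": [0,0,0.0004],"turn": [0,0,0]}]'

```text
time: 17.0
position: [0.5861, 0.0103, 0.0736]
tool_rot: [-3.029, -0.83, -0.001]
ft_force: [-3.2, -0.1, 7.8]
grip_width: 0.109
grip_force: 40.0
```

Call:
step_arm --commands '[{"travel": [0,0,0.0001],"turn": [0,0,0]},{"travel": [0,0,0.0001],"turn": [0,0,0]},{"travel": [0,0,0.0001],"turn": [0,0,0]},{"travel": [0,0,0.0001],"turn": [0,0,0]}]'

```text
time: 17.4
position: [0.5861, 0.0103, 0.0736]
tool_rot: [-3.029, -0.83, -0.001]
ft_force: [-4.6, -0.5, 9.2]
grip_width: 0.11
grip_force: 40.0
```

```bash
python3 m.py w14.png
python3 - <<'E'
from h import *
for i in range(6): ctrl.get_image('top');s=ctrl.get_state();print(s['ft_force'].round(1),s['position'].round(4))
w=cv2.imread('pics/w14.png')
for r in (140,150,155): print(r,[tuple(x) for x in w[r,278:292].tolist()])
E
```

```text
17.4 [0.5861 0.0103 0.0736] [-4.6 -0.5  9.2] 0.11028347987421747 -59.35596586724908 tilt [ 0.00067523 -0.00043631]
tcp [-0.0157 -0.0005]
shingle -58.995966356592945 [0.0018 0.0679] 0.001444030631687663
redline yaw -59.41344615941227 mean [0.61634469 0.00609744] ends [0.64565418 0.02337685] [ 0.58535761 -0.01225888] tool yhead -59.35596586724908
red [279, 130, 6, 99, 272] [0.0009 0.0606]
shcorner [0.0014 0.0955] [ 2.49344805 -1.02735848]
[-3.2  0.7  8.3] [0.5862 0.0103 0.0737]
[-3.7 -0.2  9.9] [0.5861 0.0103 0.0736]
[-3.6  0.   9.4] [0.5861 0.0103 0.0737]
[-4.2  0.7  9.4] [0.5861 0.0102 0.0737]
[-3.5 -0.5  9.5] [0.5861 0.0103 0.0737]
[-4.1 -0.   9.2] [0.5862 0.0102 0.0737]
140 [(253, 253, 254), (252, 253, 254), (248, 249, 253), (187, 191, 252), (78, 81, 250), (42, 41, 204), (63, 58, 105), (89, 82, 81), (111, 103, 98), (120, 111, 107), (122, 112, 108), (122, 112, 108), (122, 113, 108), (122, 113, 107)]
150 [(253, 253, 254), (251, 252, 254), (237, 239, 252), (156, 160, 252), (63, 68, 248), (46, 46, 189), (73, 67, 97), (95, 88, 85), (112, 104, 100), (118, 109, 106), (118, 110, 107), (119, 110, 107), (118, 109, 107), (118, 109, 107)]
155 [(252, 253, 254), (249, 250, 253), (215, 217, 246), (112, 115, 235), (40, 42, 184), (42, 39, 100), (74, 68, 71), (97, 89, 85), (107, 100, 94), (103, 95, 91), (101, 93, 89), (108, 100, 95), (106, 98, 93), (80, 73, 69)]
```

```bash
python3 -c "
from bench import ctrl
print(ctrl.close_job())"
```

```text
the job is handed in; nothing more can be done
None
```

I handed the job in at about 18 s, and the result has not come back: the keeper is parked on the green stripe, and the flashing is under the shingle with its red line within about 1 mm of the edge, square and centred to about 1 mm. It is still gripped at 40 N and pressed down with about 10 N; the shingle showed no sign of lifting, and I did not touch the hammer or the tape measure.

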